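# Draw the ribbon dispenser's rod for a new spool

### The job

Get the ribbon dispenser ready for its new spool: first lay the gold spool flat on the bench squarely in front of the empty bay, on the robot's side, about two fingers' breadth clear of the frame. Then take the rod by its wooden handle and draw it straight out, without forcing it sideways in its holes, until the empty bay is clear but the rod's end is still inside the middle board, so that the pink and blue spools stay hung on it. Finish holding the handle just like that, rod still and straight, while I come to load the spool; set the gold spool down rather than dropping it, and leave the other things on the bench alone.

Things in the scene. Friction and masses are not known exactly. Their poses are not given: they have to be found in the camera images.
- dispenser: Plywood ribbon dispenser, fixed to the bench: 70 mm deep (x), 162 long (y), 86 high. Origin: centre of underside; x from front (robot's side) to back, y along the rod from handle end to far end. Base 12 mm thick; three full-height boards at y = -81 to -66 (handle end), 0 to 20 (middle) and 66 to 81 mm (far end), each with a 13.5 mm hole along y centred at x = 0, z = 62 mm.
- empty_bay (a point): Centre of the empty bay's floor (bay 46 mm wide between middle and far-end boards, crossed by the rod): 43 mm along the dispenser's +y from its origin, 12 mm above the bench. The other bay holds the pink and blue spools.
- rod: Loose steel rod, 12 mm diameter, 190 g, lying in the frame's three holes with 1.5 mm play. Origin: on its axis at the collar's face towards the frame; +y along 167 mm of bare rod to the free end; along -y a brass collar (26 mm diameter, 6 thick), then a round wooden handle (22 mm diameter, 70 long). Starts with collar 0 to 12 mm off the frame; slides out along the dispenser's -y with light friction.
- rod_handle (a point): Middle of the wooden handle, on the rod's axis, about 61 mm above the bench: 41 mm from the rod's origin along its -y.
- rod_tip (a point): Free end of the rod, on its axis: 167 mm from the rod's origin along its +y. When it is inside the middle board its y in the dispenser's axes is 0 to 20 mm.
- gold_spool: The new spool: loose ribbon spool with white flanges, a gold band and gold ring labels on the flanges, 60 mm diameter, 28 mm high, 18 mm centre hole, lying flat on the bench, about 60 g. Origin: centre of its underside, z up along its axis.
- pink_spool: Spool with a pink band and pink ring labels on the flanges, 60 mm diameter, 28 mm wide, hung loosely on the rod by its 18 mm hole, next to the handle-end board. Origin: its centre, normally about 58 mm above the bench; y along its axis. It drops 15 mm or so onto the base board if the rod leaves it.
- blue_spool: Spool with a blue band, same as the pink one, hung on the rod next to the middle board. Origin: its centre.
- teal_spool: Bystander: spool with a teal band and teal ring labels on the flanges, 60 mm diameter, 28 mm high, lying flat on the bench. Origin: centre of its underside.
- jar: Bystander: pink jar with a white lid, 59 mm diameter, 74 mm high, standing behind the dispenser. Origin: centre of its underside.
- nozzle: Bystander: steel piping nozzle standing on its wide end, 27 mm diameter, 48 mm high, behind the dispenser. Origin: centre of its underside.
- palette_knife: Bystander: palette knife lying flat, black handle, 283 mm long, 30 mm wide, up to 14 mm high, behind the dispenser. Origin: on the underside where blade and handle meet; x towards the blade.
There are look-alikes about, which are no part of the job. Of the things like the rod, leave any that is green; of the rest the larger one is meant.

How it is judged:
By the outcome, as a careful person would: the job done as asked, in the order asked, and still so for the second after the job is handed in, while the arm keeps its last pose, push and grip.
It also fails if it takes over 56 s, if anything falls off the work surface, if the arm or the gripper's body presses on something with over 40 N, if the wrist force passes 120 N, or if a joint passes its speed limit or range.

### The arm

A 7-joint arm with a two-finger parallel gripper is mounted at the origin on the work surface. World frame = base frame: x ahead of the robot, y to its left, z up, the work surface at z = 0. Lengths are in m, angles in rad, forces in N, time in s.
With the tool pointing down it reaches from about 0.4 to 0.85 m from the base axis. Payload 4.5 kg.
Tool frame: the origin (TCP) lies midway between the tips of the shut fingers; the grasp point (between the pads) lies behind it (r.grip_point_offset is the z of the grasp point in the tool frame, in m); z points along the fingers, y is the line along which they close (so a half turn about z gives the same grasp; the last joint's range is limited). The gripper opens to 88 mm and grips with 3 to 60 N. Pads are 18 mm wide; open, the fingers measure 123 mm over their backs; the gripper's body (75 mm by 187 mm) begins 45 mm behind the grasp point.
Start: joints at [-1.299, 0.689, -0.195, 1.565, 0.157, 0.902, -0.215], TCP at [0.147, 0.607, 0.207] pointing down, gripper open.
Joint ranges: [-3.01, 3.01], [-0.46, 2.08], [-1.47, 1.51], [0.13, 2.56], [-1, 4.14], [0.04, 2.09], [-2.66, 2.66]. Speed limits (rad/s): [2.57, 2.57, 3.14, 3.14, 3.14, 3.14, 3.14].

### API

Orientations are given as a unit quaternion [x, y, z, w].
In Python, from plant import r, optics, workorder gives the robot as it stands.
- The arm moves only by the shell command python3 -m creep 'ROWS' [FORCE]. ROWS is JSON, a list of rows, each an object of numbers: "grip": the gripper command: -1 is shut, 1 is fully open, values between are in proportion; "tx", "ty", "tz": the shift along the tool's x, y, z in cm; "spin": the turn about the tool's z in degrees. In form: [{"grip": .., "tx": .., "ty": .., "tz": .., "spin": ..}, ...]. A call has 1 to 8 rows; each row shifts and turns the commanded pose from where the row before left it, along the tool's axes as they then stand; what a row does not reach is not made up. A row lasts 1/12 s, in which the tool goes at most 41.7 mm and 7.16 degrees, less where a joint would pass 70% of its speed; a pose out of reach is approached as far as the arm can. A call with a gripper value outside its range is refused whole. The fingers move at their own pace and stop on an object; FORCE is the grip in N (left out, the last holds). Time passes only in rows, so rows that do not move let the fingers close. It gives the time, the measured TCP pose, the force, the opening and the grip force at its end, in the units of the state.
- r.get_state(): the state, without advancing time (a new reading comes with each control period).
- optics.snapshot(name): name is "scene" or "top"; returns (picture, depth): 384x512x3 uint8, red, green, blue; 384x512 float32, m along the optical axis (not along the pixel's ray), 0 where there is no reading.
- optics.get_calibration(name): a dict with "fx", "fy", "cx", "cy" (pixels), "D" ([k1, k2, p1, p2, k3] as OpenCV has them; the pictures are not rectified), "extrinsics" (4x4, takes a point from world to camera coordinates). Camera axes: x right, y down, z forward; pixel columns grow to the right and rows downward; lengths in m; the calibration is good to about 2 mm. A picture is of the moment at which its call begins. get_calibration takes no time and is no camera call.
- workorder.finish_job(): hands the job in; it is judged then, once.
The state is a dict: "clock": time; "q": joint angles; "qd": joint speeds; "joint_torque": joint torques, N m; "tool_pos": TCP position; "eef_rot": TCP orientation; "contact_force": force on the tool from outside, world axes, zero at the start; "moment": the same for the moment, N m; "opening": opening from 0.0 (shut) to 1.0 (fully open); "finger_force": force on a finger pad.
Only numpy, scipy, OpenCV 4.12 (cv2) and the standard library are available. Lean on these libraries where they do the work, as an engineer would, in place of code of your own. Each camera call takes 0.05 s, during which the arm holds its last target. There are 200 camera calls.

## Working session

There is one attempt and no reset: what is moved stays moved. The work goes in short steps, Python scripts to look and compute and a shell command to move; the robot and the scene stay as the last step left them, time stands still between calls to the robot, and variables do not carry over. Pictures are saved under pics/ and viewed, at most 10 in all, crops included, and the job is handed in when it is done.

```bash
mkdir -p pics; ls; python3 - <<'E'
from plant import r,optics
import cv2,numpy as np
for n in("scene","top"):
    p,d=optics.snapshot(n); cv2.imwrite(f"pics/{n}0.png",p[...,::-1]); np.save(f"pics/{n}0.npy",d)
    c=optics.get_calibration(n); print(n,c)
s=r.get_state(); print(s,r.grip_point_offset)
E
```

```text
pics
scene {'fx': 459.0689881932738, 'fy': 459.0689881932738, 'cx': 250.35839256404103, 'cy': 193.1828575136808, 'D': array([-0.07520534,  0.        ,  0.        ,  0.        ,  0.        ]), 'extrinsics': array([[ 0.81112486,  0.58452859, -0.02006971, -0.46602034],
       [ 0.31531706, -0.46593731, -0.82672703, -0.13096813],
       [-0.49259681,  0.66425052, -0.56224517,  1.45596467],
       [ 0.        ,  0.        ,  0.        ,  1.        ]])}
top {'fx': 430.8743220042935, 'fy': 430.8743220042935, 'cx': 257.07299289914533, 'cy': 196.74634454701248, 'D': array([-0.14523138,  0.        ,  0.        ,  0.        ,  0.        ]), 'extrinsics': array([[-0.01198827, -0.99922396, -0.03752   ,  0.02939749],
       [-0.99204659,  0.01658729, -0.12477352,  0.59819792],
       [ 0.12529904,  0.03572577, -0.99147558,  0.99142568],
       [ 0.        ,  0.        ,  0.        ,  1.        ]])}
{'clock': 0.1, 'q': array([-1.29921966,  0.68986996, -0.19453303,  1.56620693,  0.1573555 ,
        0.90246022, -0.21510026]), 'qd': array([ 6.72152543e-05, -2.34082947e-03,  7.19673899e-05, -7.71960298e-04,
       -1.18365596e-03,  1.26074102e-03,  1.72656762e-03]), 'joint_torque': array([-2.33376413e-03, -5.28507221e+01, -1.27089500e+00, -1.53841031e+01,
       -5.24212781e-02,  1.99720605e-03,  3.91598212e-05]), 'tool_pos': array([0.14712703, 0.60683721, 0.20631823]), 'eef_rot': array([ 1.18550642e-01,  9.92947706e-01, -7.73628207e-04, -1.98370814e-05]), 'contact_force': array([-0.28910461, -0.36488838, -0.04508141]), 'moment': array([ 0.07424382,  0.02196155, -0.04902805]), 'finger_force': 0.0, 'opening': 0.9995472440064951} -0.0187
```

View pics/scene0.png

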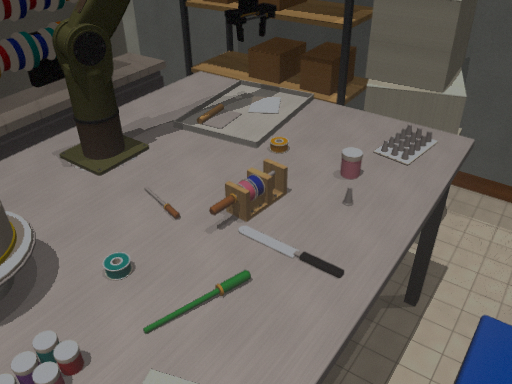

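View pics/top0.png

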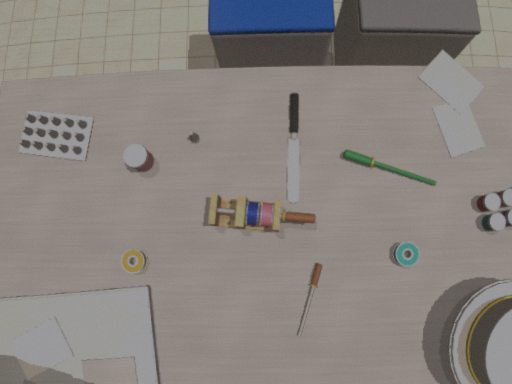

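Top view, things like the rod: the rod in the dispenser (brown handle at 300,217), a green one on the bench (390,168), and a small brown-handled one (310,298). The one in the dispenser is not green and is the larger of the remaining two, so it is the one meant. The gold spool is at (133,261) and teal at (407,254). I'll confirm in a crop.

```bash
cat > h.py <<'E'
import numpy as np,cv2
from plant import r,optics
def cal(n):
    c=optics.get_calibration(n); return np.array([[c['fx'],0,c['cx']],[0,c['fy'],c['cy']],[0,0,1]]),c['D'],c['extrinsics']
def onz(n,uv,z):
    "pixels -> world points on plane z"
    K,D,E=cal(n); u=cv2.undistortPoints(np.array(uv,float).reshape(-1,1,2),K,D)[:,0]
    R,t=E[:3,:3],E[:3,3]; o=-R.T@t; d=np.c_[u,np.ones(len(u))]@R
    return o+d*((z-o[2])/d[:,2])[:,None]
def cloud(n,d):
    K,D,E=cal(n); h,w=d.shape; g=np.stack(np.meshgrid(np.arange(w),np.arange(h)),-1).reshape(-1,1,2).astype(float)
    u=cv2.undistortPoints(g,K,D)[:,0]; P=np.c_[u,np.ones(len(u))]*d.reshape(-1,1)
    return ((P-E[:3,3])@E[:3,:3]).reshape(h,w,3)
def proj(n,P):
    K,D,E=cal(n); return cv2.projectPoints(np.array(P,float),cv2.Rodrigues(E[:3,:3])[0],E[:3,3],K,D)[0][:,0]
E
python3 - <<'E'
from h import *
im=cv2.imread('pics/top0.png'); cv2.imwrite('pics/c1.png',cv2.resize(im[180:345,105:325],None,fx=3.6,fy=3.6,interpolation=cv2.INTER_CUBIC))
W=cloud('top',np.load('pics/top0.npy'))
def reg(r0,r1,c0,c1,z0,z1):
    P=W[r0:r1,c0:c1].reshape(-1,3); P=P[(P[:,2]>z0)&(P[:,2]<z1)]; return P
print('bench z',np.median(W[230:260,170:200,2]))
g=reg(245,280,118,150,.02,.04); print('gold',g.mean(0),(g.max(0)+g.min(0))/2,np.ptp(g,axis=0))
b=reg(185,240,200,285,.076,.1); c,s,a=cv2.minAreaRect(b[:,:2].astype(np.float32)); print('boards',c,s,a,np.median(b[:,2]))
h=reg(205,230,288,320,.055,.09); print('handle',h.min(0),h.max(0)); 
m,_,vt=cv2.PCACompute2(h[:,:2].astype(np.float32),mean=None)[0:3]; print(m,_)
E
```

```text
bench z -0.0011931395920920576
gold [0.44844264 0.32740091 0.02706592] [0.44863382 0.32686302 0.02679939] [0.06063972 0.06035549 0.01304165]
boards (0.5602936744689941, 0.04787847772240639) (0.162858247756958, 0.07026073336601257) 83.95439910888672 0.08423856197663268
handle [ 0.53439273 -0.11121506  0.05871407] [ 0.5584008  -0.05079877  0.07563289]
[[ 0.5461779  -0.08062235]] [[ 0.11815707  0.99299496]
 [ 0.99299496 -0.11815707]]
```

View pics/c1.png

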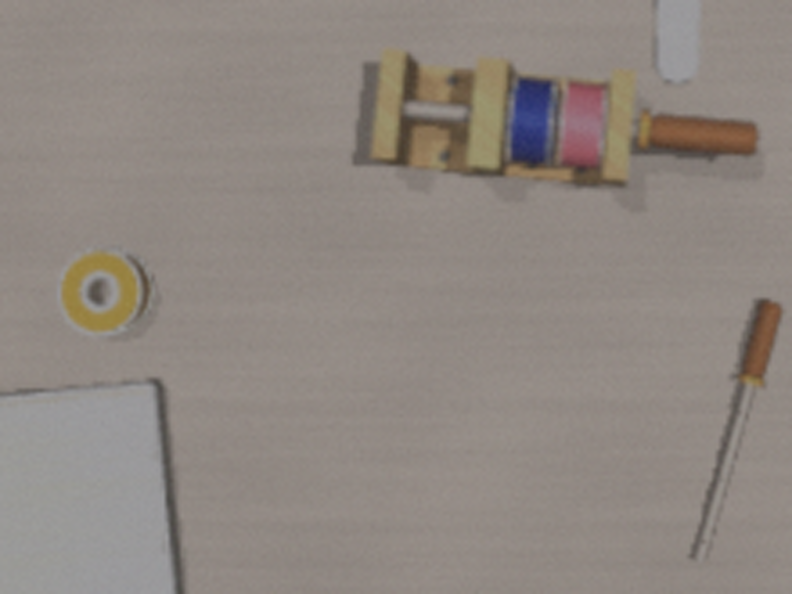

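The crop confirms it: dispenser rod handle at crop (705,133), gold spool at crop (101,292), and the smaller brown look-alike at (735,430), which stays put.

```bash
cat >> h.py <<'E'
from scipy.spatial.transform import Rotation as Ro
C=np.array([.5603,.0479]); A=np.radians(83.95)
yd=np.array([np.cos(A),np.sin(A)]); xd=np.array([yd[1],-yd[0]])
GOLD=np.array([.4486,.3269]); PLACE=C+.043*yd-.100*xd
def to(x,y,z,closing=None):
    s=r.get_state(); R=Ro.from_quat(s['eef_rot']).as_matrix(); sp=0
    if closing is not None:
        a=np.degrees(np.arctan2(R[1,1],R[0,1])); sp=-((closing-a+90)%180-90)
    d=R.T@(np.array([x,y,z])-s['tool_pos'])*100
    R2=R@Ro.from_euler('z',sp,degrees=True).as_matrix()
    d2=R2.T@(np.array([x,y,z])-s['tool_pos'])*100
    print('pos',s['tool_pos'].round(4),'t',round(s['clock'],2),'shift now',d.round(2),'after spin',d2.round(2),'spin',round(sp,2),'tilt',R[:2,2].round(4),'F',s['contact_force'].round(1))
E
python3 -c "
from h import *
print(PLACE); to(*GOLD,.12,83.95)"
```

```text
[0.46538901 0.10120013]
pos [0.1471 0.6068 0.2063] t 0.1 shift now [-35.89 -20.1    8.67] after spin [-32.93 -24.65   8.67] spin -7.57 tilt [-0.0002 -0.0015] F [-0.3 -0.4 -0. ]
```

```bash
python3 -m creep '[{"grip":1,"spin":-3.8},{"grip":1,"spin":-3.8},{"grip":1,"tx":-2.5,"ty":-1.9,"tz":0.6},{"grip":1,"tx":-2.5,"ty":-1.9,"tz":0.7},{"grip":1,"tx":-2.5,"ty":-1.9,"tz":0.7},{"grip":1,"tx":-2.5,"ty":-1.9,"tz":0.7},{"grip":1,"tx":-2.5,"ty":-1.9,"tz":0.7},{"grip":1,"tx":-2.5,"ty":-1.9,"tz":0.7}]'
python3 -m creep '[{"grip":1,"tx":-2.5,"ty":-1.9,"tz":0.6},{"grip":1,"tx":-2.5,"ty":-1.9,"tz":0.7},{"grip":1,"tx":-2.5,"ty":-1.9,"tz":0.7},{"grip":1,"tx":-2.5,"ty":-1.9,"tz":0.7},{"grip":1,"tx":-2.5,"ty":-1.9,"tz":0.7},{"grip":1,"tx":-2.5,"ty":-1.9,"tz":0.7},{"grip":1}]'
python3 -c "
from h import *
to(*GOLD,.0045,83.95)"
```

```text
pos [0.1471 0.6068 0.2063] t 0.1 shift now [-35.89 -20.08  20.22] after spin [-32.93 -24.63  20.22] spin -7.57 tilt [-0.0002 -0.0015] F [-0.3 -0.4 -0. ]$[0]: bad value
$[0]: bad value
```

```bash
python3 -m creep '[{"grip":1,"tx":0,"ty":0,"tz":0,"spin":-3.8},{"grip":1,"tx":0,"ty":0,"tz":0,"spin":-3.8},{"grip":1,"tx":-2.5,"ty":-1.9,"tz":0.6,"spin":0},{"grip":1,"tx":-2.5,"ty":-1.9,"tz":0.7,"spin":0},{"grip":1,"tx":-2.5,"ty":-1.9,"tz":0.7,"spin":0},{"grip":1,"tx":-2.5,"ty":-1.9,"tz":0.7,"spin":0},{"grip":1,"tx":-2.5,"ty":-1.9,"tz":0.7,"spin":0},{"grip":1,"tx":-2.5,"ty":-1.9,"tz":0.7,"spin":0}]'
python3 -c "
from h import *
to(*GOLD,.12,83.95)"
```

```text
clock: 0.77
tool_pos: [0.2852, 0.4769, 0.1655]
eef_rot: [0.052, 0.999, -0.0, -0.0]
contact_force: [-0.1, 1.7, -0.5]
opening: 1.001
finger_force: 0.0
pos [0.2852 0.4769 0.1655] t 0.77 shift now [-17.82 -13.21   4.55] after spin [-17.83 -13.19   4.55] spin 0.04 tilt [-0.0002 -0.0005] F [-0.1  1.7 -0.5]
```

```bash
python3 -m creep '[{"grip":1,"tx":-2.7,"ty":-2.0,"tz":0.7,"spin":0},{"grip":1,"tx":-2.7,"ty":-2.0,"tz":0.7,"spin":0},{"grip":1,"tx":-2.7,"ty":-2.0,"tz":0.7,"spin":0},{"grip":1,"tx":-2.7,"ty":-2.0,"tz":0.7,"spin":0},{"grip":1,"tx":-2.7,"ty":-2.0,"tz":0.7,"spin":0},{"grip":1,"tx":-2.7,"ty":-2.0,"tz":0.7,"spin":0},{"grip":1,"tx":0,"ty":0,"tz":0,"spin":0},{"grip":1,"tx":0,"ty":0,"tz":0,"spin":0}]'
python3 -c "
from h import *
to(*GOLD,.0045,83.95)"
```

```text
clock: 1.43
tool_pos: [0.4344, 0.3393, 0.1232]
eef_rot: [0.055, 0.998, -0.001, -0.0]
contact_force: [-0.1, -0.2, -0.0]
opening: 1.0
finger_force: 0.0
pos [0.4344 0.3393 0.1232] t 1.43 shift now [-1.55 -1.06 11.87] after spin [-1.54 -1.06 11.87] spin -0.27 tilt [-0.0005 -0.002 ] F [-0.1 -0.2 -0. ]
```

```bash
python3 -m creep '[{"grip":1,"tx":-1.55,"ty":-1.06,"tz":0,"spin":-0.3},{"grip":1,"tx":0,"ty":0,"tz":2.5,"spin":0},{"grip":1,"tx":0,"ty":0,"tz":2.5,"spin":0},{"grip":1,"tx":0,"ty":0,"tz":2.5,"spin":0},{"grip":1,"tx":0,"ty":0,"tz":2,"spin":0},{"grip":1,"tx":0,"ty":0,"tz":1,"spin":0},{"grip":1,"tx":0,"ty":0,"tz":0,"spin":0},{"grip":1,"tx":0,"ty":0,"tz":0,"spin":0}]'
python3 -c "
from h import *
to(*GOLD,.0045,83.95)"
```

```text
clock: 2.1
tool_pos: [0.4465, 0.3309, 0.0192]
eef_rot: [0.049, 0.999, 0.0, -0.0]
contact_force: [1.1, 0.3, -0.0]
opening: 1.005
finger_force: 0.0
pos [0.4465 0.3309 0.0192] t 2.1 shift now [-0.25 -0.38  1.47] after spin [-0.25 -0.38  1.47] spin 0.42 tilt [-0.0005  0.0005] F [ 1.1  0.3 -0. ]
```

```bash
python3 -m creep '[{"grip":1,"tx":-0.25,"ty":-0.38,"tz":0,"spin":0.4},{"grip":1,"tx":0,"ty":0,"tz":0.8,"spin":0},{"grip":1,"tx":0,"ty":0,"tz":0.6,"spin":0},{"grip":1,"tx":0,"ty":0,"tz":0,"spin":0},{"grip":-1,"tx":0,"ty":0,"tz":0,"spin":0},{"grip":-1,"tx":0,"ty":0,"tz":0,"spin":0},{"grip":-1,"tx":0,"ty":0,"tz":0,"spin":0},{"grip":-1,"tx":0,"ty":0,"tz":0,"spin":0}]' 15
python3 -m creep '[{"grip":-1,"tx":0,"ty":0,"tz":0,"spin":0},{"grip":-1,"tx":0,"ty":0,"tz":0,"spin":0},{"grip":-1,"tx":0,"ty":0,"tz":0,"spin":0},{"grip":-1,"tx":0,"ty":0,"tz":0,"spin":0}]' 15
python3 -c "
from h import *
to(*GOLD,.0045,83.95)"
```

```text
clock: 2.77
tool_pos: [0.4494, 0.326, 0.0052]
eef_rot: [0.053, 0.999, 0.0, 0.0]
contact_force: [-0.2, 0.1, -1.1]
opening: 0.725
finger_force: 0.0
clock: 3.1
tool_pos: [0.4494, 0.3258, 0.0051]
eef_rot: [0.053, 0.999, 0.0, 0.0]
contact_force: [-0.3, -0.3, -0.3]
opening: 0.418
finger_force: 0.0
pos [0.4494 0.3258 0.0051] t 3.1 shift now [0.09 0.1  0.06] after spin [0.09 0.1  0.06] spin -0.07 tilt [0.0001 0.0002] F [-0.3 -0.3 -0.3]
```

```bash
python3 -m creep '[{"grip":-1,"tx":0,"ty":0,"tz":0,"spin":0},{"grip":-1,"tx":0,"ty":0,"tz":0,"spin":0}]' 15
python3 - <<'E'
from h import *
for n,(a,b,c,d) in {'scene':(90,190,220,340)}.items():
    p,_=optics.snapshot(n); cv2.imwrite('pics/s1.png',cv2.resize(p[a:b,c:d,::-1],None,fx=5,fy=5,interpolation=cv2.INTER_CUBIC))
E
```

```text
clock: 3.27
tool_pos: [0.4494, 0.3258, 0.005]
eef_rot: [0.053, 0.999, 0.0, 0.0]
contact_force: [0.0, 0.1, 0.4]
opening: 0.271
finger_force: 0.0
```

View pics/s1.png

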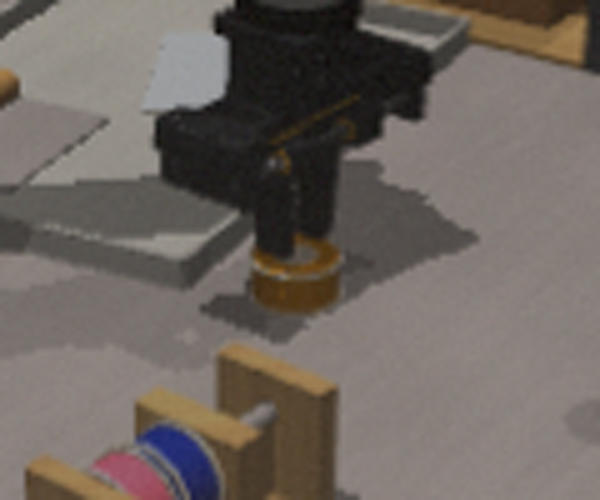

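```bash
python3 - <<'E'
from h import *
W=cloud('scene',np.load('pics/scene0.npy'))
P=W[135:155,265:295].reshape(-1,3);P=P[(P[:,2]>.02)&(P[:,2]<.04)];print('scene gold',P.mean(0),P.min(0),P.max(0),len(P))
print(proj('scene',[[.4486,.3269,.028],[.4494,.3258,.005]]),proj('top',[[.4486,.3269,.028],[.4494,.3258,.005]]))
print('onz top gold',onz('top',[[133,261]],.028), onz('scene',[[279.5,143]],.028))
p,d=optics.snapshot('top'); cv2.imwrite('pics/t1.png',cv2.resize(p[200:320,80:240,::-1],None,fx=5,fy=5,interpolation=cv2.INTER_CUBIC))
E
```

```text
scene gold [0.45178432 0.32378274 0.02651114] [0.38427472 0.29577416 0.02000557] [0.47930755 0.3595708  0.03034534] 165
[[278.5656058  140.52253071]
 [278.49034519 147.2029031 ]] [[132.24141896 260.50051845]
 [135.64095477 259.99385634]]
onz top gold [[0.44739322 0.32497122 0.028     ]] [[0.4599394  0.31467104 0.028     ]]
```

View pics/t1.png

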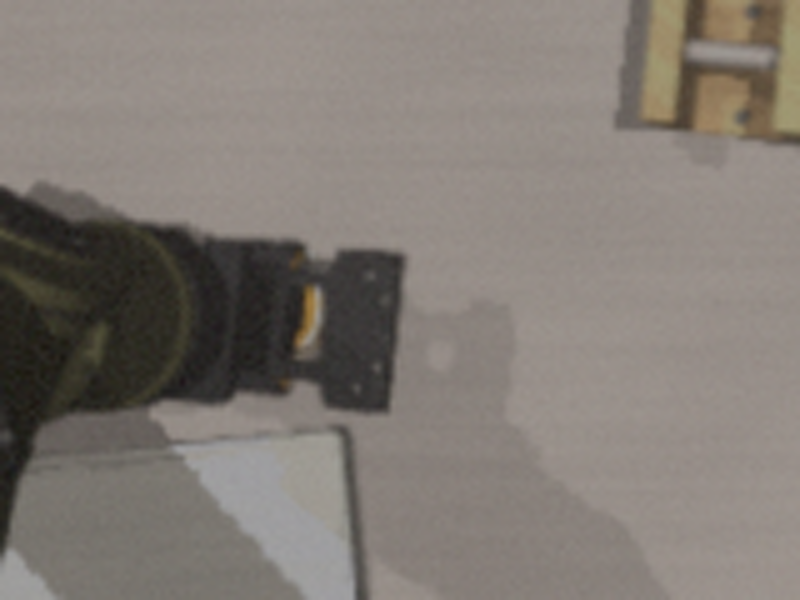

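```bash
python3 - <<'E'
from h import *
p,d=optics.snapshot('scene'); W=cloud('scene',d)
for rr in range(120,158,2):
    print(rr,' '.join('%d,%d,%d%s'%(*(W[rr,c]*1000),'*' if p[rr,c].max()<60 else ('g' if int(p[rr,c,0])-p[rr,c,2]>50 else '')) if d[rr,c]>0 else '-' for c in range(268,292,3)))
E
```

```text
120 470,234,140* 475,242,138* 455,288,115* 468,285,119g 479,284,122* 482,296,118* 464,342,96* 364,525,-1
122 471,233,134* 475,242,132* 466,272,117 469,284,113 482,280,118* 480,300,110* 460,348,86* 376,506,1
124 474,228,131* 475,242,125* 471,265,115* 471,281,109* 477,287,108* 453,342,80* 463,345,81* 383,494,0
126 470,234,121* 473,245,118* 448,300,88* 457,302,90* 448,334,75* 459,333,78* 464,343,75* 391,482,0
128 468,237,113* 477,239,114* 448,299,82* 457,303,83* 448,334,68* 460,332,72* 462,347,66* 399,469,0
130 466,240,104* 472,247,103* 449,298,76* 459,300,78* 447,336,60* 455,340,60* 398,451,0 410,451,2
132 467,239,99* 379,388,12* 447,301,68* 460,299,72* 447,336,53* 458,336,56* 407,438,0 414,445,-1
134 386,360,19 379,388,5* 447,301,61* 456,305,61* 450,331,49* 461,332,52* 415,425,0 423,430,0
136 381,366,7 379,387,-1 450,297,56* 458,302,56* 451,329,43* 457,338,41* 424,410,1 431,417,0
138 381,366,0 388,374,0 445,306,44* 458,301,50* 443,343,28 458,336,35 457,355,27 440,402,1
140 389,355,0 424,320,25g 446,303,39* 458,302,43* 446,338,23 459,335,29 467,340,29g 447,391,1
142 395,346,-1 435,303,29g 439,314,25g 448,318,26 457,321,27 465,325,28g 474,329,29g 449,388,-3
144 405,331,0 437,301,23 448,301,26g 458,303,29g 463,312,26g 471,316,27g 479,322,26 462,368,1
146 413,320,0 434,304,14 447,302,18g 458,302,22g 467,306,23g 473,313,21g 480,320,21 468,358,0
148 415,317,-4 437,300,9 450,297,15g 459,300,16g 469,303,18g 476,309,17g 476,327,9g 474,348,0
150 427,299,0 435,303,1 449,299,7 457,304,7g 467,306,9g 474,313,8g 477,325,3 482,334,1
152 435,287,0 439,298,-2 450,298,0 459,302,1 466,308,0 471,317,-1 479,322,-1 489,324,0
154 440,279,0 450,281,1 455,290,0 461,298,-2 469,303,-2 480,304,0 488,307,1 496,313,0
156 448,268,0 454,275,-1 464,277,0 469,287,-2 479,287,0 486,294,0 493,300,-1 502,303,0
```

```bash
python3 - <<'E'
from h import *
p=cv2.imread('pics/scene0.png')[...,::-1]; d=np.load('pics/scene0.npy'); W=cloud('scene',d)
m=(p.max(2)<60)&(d>0); m[60:]=0;m[:,:215]=0;m[:,290:]=0
P=W[m]; P=P[(abs(P[:,0]-.147)<.15)&(abs(P[:,1]-.607)<.15)]
print('start n',len(P))
for z in np.arange(.19,.34,.01):
    q=P[(P[:,2]>=z)&(P[:,2]<z+.01)]
    if len(q)>2: print(round(z,2),len(q),q[:,:2].min(0).round(3),q[:,:2].max(0).round(3))
print(proj('scene',[[.147,.607,.207]]))
for n in('scene','top'):
    p,d=optics.snapshot(n); W=cloud(n,d); P=W[(p.max(2)<60)&(d>0)]
    P=P[(abs(P[:,0]-.449)<.06)&(abs(P[:,1]-.326)<.13)]
    for z in np.arange(.02,.2,.01):
        q=P[(P[:,2]>=z)&(P[:,2]<z+.01)]
        if len(q)>5: print(n,round(z,2),len(q),np.percentile(q[:,:2],2,axis=0).round(3),np.percentile(q[:,:2],98,axis=0).round(3))
s=r.get_state(); print(s['q'].round(3),s['joint_torque'].round(2),s['tool_pos'],s['opening'])
E
```

```text
start n 1091
0.23 6 [0.125 0.553] [0.16  0.652]
0.24 32 [0.124 0.547] [0.172 0.663]
0.25 41 [0.122 0.544] [0.171 0.667]
0.26 38 [0.121 0.546] [0.176 0.667]
0.27 37 [0.122 0.542] [0.174 0.664]
0.28 40 [0.125 0.542] [0.173 0.663]
0.29 26 [0.123 0.543] [0.175 0.666]
0.3 61 [0.094 0.513] [0.202 0.679]
0.31 169 [0.094 0.511] [0.206 0.68 ]
0.32 130 [0.096 0.507] [0.203 0.686]
0.33 124 [0.095 0.504] [0.204 0.69 ]
0.34 217 [0.092 0.506] [0.205 0.7  ]
[[251.41351872  46.32360762]]
scene 0.03 11 [0.441 0.309] [0.461 0.34 ]
scene 0.04 33 [0.441 0.304] [0.463 0.342]
scene 0.05 43 [0.439 0.301] [0.464 0.345]
scene 0.06 39 [0.437 0.301] [0.462 0.341]
scene 0.07 40 [0.439 0.299] [0.463 0.343]
scene 0.08 31 [0.44  0.299] [0.464 0.345]
scene 0.09 11 [0.454 0.289] [0.475 0.393]
scene 0.1 103 [0.41  0.237] [0.488 0.406]
scene 0.11 180 [0.412 0.236] [0.49  0.404]
scene 0.12 161 [0.412 0.231] [0.492 0.405]
scene 0.13 166 [0.415 0.228] [0.493 0.407]
scene 0.14 325 [0.415 0.23 ] [0.489 0.412]
scene 0.15 73 [0.431 0.282] [0.474 0.338]
scene 0.16 76 [0.428 0.28 ] [0.471 0.338]
scene 0.17 43 [0.428 0.282] [0.472 0.322]
scene 0.18 90 [0.417 0.279] [0.485 0.329]
scene 0.19 119 [0.416 0.283] [0.487 0.337]
top 0.12 33 [0.414 0.29 ] [0.476 0.307]
top 0.13 27 [0.415 0.234] [0.464 0.29 ]
top 0.14 373 [0.409 0.232] [0.469 0.288]
top 0.15 30 [0.424 0.283] [0.465 0.288]
top 0.16 28 [0.426 0.282] [0.463 0.287]
top 0.17 37 [0.425 0.282] [0.474 0.288]
top 0.18 117 [0.414 0.282] [0.475 0.305]
top 0.19 175 [0.414 0.284] [0.481 0.311]
[-0.615  0.915 -0.163  1.907  0.385  0.349  0.386] [ 0.00e+00 -5.28e+01 -9.10e-01 -6.22e+00 -2.00e-02  4.00e-02 -0.00e+00] [0.44931318 0.32580695 0.00500691] 0.038205111944751576
```

The cameras show the fingertips about 28 mm above what tool_pos reports: the tips sit over the spool at z≈0.033, reported as 0.005. The start picture gives the same offset. Nothing was touched, so I'll reopen and allow for the offset.

```bash
python3 -m creep '[{"grip":1,"tx":0,"ty":0,"tz":-0.5,"spin":0},{"grip":1,"tx":0,"ty":0,"tz":0,"spin":0},{"grip":1,"tx":0,"ty":0,"tz":0,"spin":0},{"grip":1,"tx":0,"ty":0,"tz":0,"spin":0},{"grip":1,"tx":0,"ty":0,"tz":0,"spin":0},{"grip":1,"tx":0,"ty":0,"tz":0,"spin":0},{"grip":1,"tx":0,"ty":0,"tz":0,"spin":0},{"grip":1,"tx":0,"ty":0,"tz":0,"spin":0}]'
python3 -m creep '[{"grip":1,"tx":0,"ty":0,"tz":0,"spin":0},{"grip":1,"tx":0,"ty":0,"tz":0,"spin":0},{"grip":1,"tx":0,"ty":0,"tz":0,"spin":0},{"grip":1,"tx":0,"ty":0,"tz":0,"spin":0},{"grip":1,"tx":0,"ty":0,"tz":0.8,"spin":0},{"grip":1,"tx":0,"ty":0,"tz":0.8,"spin":0},{"grip":1,"tx":0,"ty":0,"tz":0.8,"spin":0},{"grip":1,"tx":0,"ty":0,"tz":0.5,"spin":0}]'
python3 -m creep '[{"grip":1,"tx":0,"ty":0,"tz":0.2,"spin":0},{"grip":1,"tx":0,"ty":0,"tz":0,"spin":0},{"grip":1,"tx":0,"ty":0,"tz":0,"spin":0}]'
```

```text
clock: 4.18
tool_pos: [0.4493, 0.3258, 0.0099]
eef_rot: [0.053, 0.999, -0.0, -0.0]
contact_force: [0.3, -0.2, 0.6]
opening: 0.623
finger_force: 0.0
clock: 4.85
tool_pos: [0.4488, 0.3254, -0.0205]
eef_rot: [0.053, 0.999, -0.001, -0.001]
contact_force: [1.0, 0.3, 0.2]
opening: 0.997
finger_force: 0.0
clock: 5.1
tool_pos: [0.4493, 0.3258, -0.0212]
eef_rot: [0.053, 0.999, -0.0, -0.0]
contact_force: [0.6, -0.2, -0.3]
opening: 0.999
finger_force: 0.0
```

```bash
python3 -m creep '[{"grip":1,"tx":0,"ty":0,"tz":0.2,"spin":0},{"grip":-1,"tx":0,"ty":0,"tz":0,"spin":0},{"grip":-1,"tx":0,"ty":0,"tz":0,"spin":0},{"grip":-1,"tx":0,"ty":0,"tz":0,"spin":0},{"grip":-1,"tx":0,"ty":0,"tz":0,"spin":0},{"grip":-1,"tx":0,"ty":0,"tz":0,"spin":0},{"grip":-1,"tx":0,"ty":0,"tz":0,"spin":0},{"grip":-1,"tx":0,"ty":0,"tz":0,"spin":0}]' 15
python3 -c "
from h import *
to(*PLACE,.035,83.95)"
```

```text
clock: 5.77
tool_pos: [0.4494, 0.326, -0.0228]
eef_rot: [0.053, 0.999, 0.0, 0.0]
contact_force: [0.5, -0.5, 1.5]
opening: 0.674
finger_force: 15.0
pos [ 0.4494  0.326  -0.0228] t 5.77 shift now [ -3.98 -22.18  -5.79] after spin [ -3.96 -22.18  -5.79] spin -0.07 tilt [0.0002 0.0004] F [ 0.5 -0.5  1.5]
```

```bash
python3 -m creep '[{"grip":-1,"tx":0,"ty":0,"tz":-0.7,"spin":0},{"grip":-1,"tx":0,"ty":0,"tz":-1.5,"spin":0},{"grip":-1,"tx":0,"ty":0,"tz":-1.5,"spin":0},{"grip":-1,"tx":-0.3,"ty":-1.5,"tz":-0.5,"spin":0},{"grip":-1,"tx":-0.5,"ty":-2.5,"tz":0,"spin":0},{"grip":-1,"tx":-0.5,"ty":-2.5,"tz":0,"spin":0},{"grip":-1,"tx":-0.5,"ty":-2.5,"tz":0,"spin":0},{"grip":-1,"tx":-0.5,"ty":-2.5,"tz":0,"spin":0}]' 15
python3 -m creep '[{"grip":-1,"tx":-0.5,"ty":-2.5,"tz":0,"spin":0},{"grip":-1,"tx":-0.5,"ty":-2.5,"tz":0,"spin":0},{"grip":-1,"tx":-0.4,"ty":-2.5,"tz":0,"spin":0},{"grip":-1,"tx":-0.3,"ty":-2.0,"tz":0,"spin":0},{"grip":-1,"tx":0,"ty":0,"tz":0,"spin":0},{"grip":-1,"tx":0,"ty":0,"tz":0,"spin":0}]' 15
python3 -c "
from h import *
to(*PLACE,-.0225,83.95)"
```

```text
clock: 6.43
tool_pos: [0.4596, 0.2062, 0.0191]
eef_rot: [0.054, 0.999, -0.001, -0.0]
contact_force: [0.2, -1.0, -1.3]
opening: 0.675
finger_force: 15.0
clock: 6.93
tool_pos: [0.4663, 0.1104, 0.0191]
eef_rot: [0.055, 0.998, -0.001, -0.0]
contact_force: [0.5, 0.7, -1.1]
opening: 0.674
finger_force: 15.0
pos [0.4663 0.1104 0.0191] t 6.93 shift now [-0.01 -0.92  4.16] after spin [-0.01 -0.92  4.16] spin -0.27 tilt [-0.0007 -0.0012] F [ 0.5  0.7 -1.1]
```

```bash
python3 -m creep '[{"grip":-1,"tx":0,"ty":-0.92,"tz":0,"spin":-0.3},{"grip":-1,"tx":0,"ty":0,"tz":1.3,"spin":0},{"grip":-1,"tx":0,"ty":0,"tz":1.3,"spin":0},{"grip":-1,"tx":0,"ty":0,"tz":0.8,"spin":0},{"grip":-1,"tx":0,"ty":0,"tz":0.3,"spin":0},{"grip":-1,"tx":0,"ty":0,"tz":0.2,"spin":0},{"grip":-1,"tx":0,"ty":0,"tz":0,"spin":0},{"grip":-1,"tx":0,"ty":0,"tz":0,"spin":0}]' 15
python3 - <<'E'
from h import *
to(*PLACE,-.0228,83.95)
p,d=optics.snapshot('scene'); W=cloud('scene',d)
y=(p[...,0].astype(int)-p[...,2]>50)&(W[...,2]<.04)&(W[...,2]>0)&(np.hypot(W[...,0]-PLACE[0],W[...,1]-PLACE[1])<.06)
P=W[y]; print(len(P),P.min(0),P.max(0),P[:,2].max())
b=W[...,2]; 
E
```

```text
clock: 7.6
tool_pos: [0.4658, 0.1038, -0.0197]
eef_rot: [0.051, 0.999, 0.0, 0.0]
contact_force: [0.7, -0.1, -0.7]
opening: 0.675
finger_force: 15.0
pos [ 0.4658  0.1038 -0.0197] t 7.6 shift now [ 0.02 -0.27  0.31] after spin [ 0.01 -0.27  0.31] spin 0.25 tilt [0.0003 0.0003] F [ 0.7 -0.1 -0.7]
74 [0.44534265 0.05959926 0.01376224] [0.49107041 0.1343767  0.03371483] 0.033714829173396126
```

```bash
python3 -m creep '[{"grip":-1,"tx":0,"ty":-0.27,"tz":0,"spin":0.25},{"grip":-1,"tx":0,"ty":0,"tz":0.15,"spin":0},{"grip":-1,"tx":0,"ty":0,"tz":0.15,"spin":0},{"grip":-1,"tx":0,"ty":0,"tz":0,"spin":0},{"grip":-1,"tx":0,"ty":0,"tz":0,"spin":0}]' 15
```

```text
clock: 8.07
tool_pos: [0.4656, 0.1006, -0.0228]
eef_rot: [0.053, 0.999, -0.0, 0.0]
contact_force: [0.8, -1.0, 1.4]
opening: 0.676
finger_force: 15.0
```

```bash
python3 -m creep '[{"grip":0.5,"tx":0,"ty":0,"tz":0,"spin":0},{"grip":0.6,"tx":0,"ty":0,"tz":0,"spin":0},{"grip":1,"tx":0,"ty":0,"tz":0,"spin":0},{"grip":1,"tx":0,"ty":0,"tz":0,"spin":0},{"grip":1,"tx":0,"ty":0,"tz":0,"spin":0},{"grip":1,"tx":0,"ty":0,"tz":-1,"spin":0},{"grip":1,"tx":0,"ty":0,"tz":-2,"spin":0},{"grip":1,"tx":0,"ty":0,"tz":-3,"spin":0}]'
python3 -m creep '[{"grip":1,"tx":0,"ty":0,"tz":-3.0,"spin":0},{"grip":1,"tx":0,"ty":0,"tz":-3.0,"spin":0},{"grip":1,"tx":0,"ty":0,"tz":-3,"spin":0},{"grip":1,"tx":2.0,"ty":-3,"tz":0,"spin":0},{"grip":1,"tx":2.0,"ty":-3,"tz":0,"spin":0},{"grip":1,"tx":0,"ty":-3.5,"tz":0,"spin":0},{"grip":1,"tx":0,"ty":-3.5,"tz":0,"spin":0},{"grip":1,"tx":0,"ty":-3.5,"tz":0,"spin":0}]'
python3 - <<'E'
from h import *
p,d=optics.snapshot('top'); cv2.imwrite('pics/t2.png',cv2.resize(p[180:280,170:330,::-1],None,fx=5,fy=5,interpolation=cv2.INTER_CUBIC)); W=cloud('top',d)
m=(W[...,2]>.018)&(W[...,2]<.04)&(np.hypot(W[...,0]-PLACE[0],W[...,1]-PLACE[1])<.045)
P=W[m][:,:2]; c=(P.max(0)+P.min(0))/2; print('gold',c,np.ptp(P,axis=0),W[m][:,2].mean(),'rel disp x,y',(c-C)@xd,(c-C)@yd)
h=W[195:240,278:322].reshape(-1,3); h=h[(h[:,2]>.05)&(h[:,2]<.082)]; t=(h[:,:2]-C)@yd; x=(h[:,:2]-C)@xd
for a in np.arange(-.18,-.07,.006):
    k=(t>=a)&(t<a+.006)
    if k.sum()>2: print(round(a,3),k.sum(),x[k].min().round(4),x[k].max().round(4),h[k,2].max().round(4))
print('t range',t.min(),t.max()); to(*(C-.124*yd),.06,-6.05)
E
```

```text
clock: 8.73
tool_pos: [0.464, 0.1008, 0.0361]
eef_rot: [0.052, 0.999, -0.001, -0.002]
contact_force: [1.3, 0.9, -1.0]
opening: 1.004
finger_force: 0.0
clock: 9.4
tool_pos: [0.4075, -0.0602, 0.1272]
eef_rot: [0.052, 0.999, -0.0, 0.0]
contact_force: [0.4, -0.6, 0.4]
opening: 0.999
finger_force: 0.0
gold [0.46344581 0.09969433] [0.05740044 0.05842101] 0.027112097723290016 rel disp x,y -0.10177367634630961 0.041297774377177375
-0.162 16 -0.0094 0.0087 0.0731
-0.156 22 -0.0101 0.0087 0.0721
-0.15 26 -0.0104 0.0107 0.074
-0.144 26 -0.0109 0.0103 0.0738
-0.138 24 -0.0111 0.0096 0.0737
-0.132 24 -0.0098 0.0091 0.0771
-0.126 26 -0.0102 0.0111 0.0736
-0.12 25 -0.0106 0.0107 0.0722
-0.114 27 -0.009 0.0098 0.0723
-0.108 21 -0.0096 0.0091 0.0731
-0.102 24 -0.01 0.0087 0.073
-0.096 24 -0.0109 0.0127 0.0742
-0.09 20 -0.0109 0.0123 0.0746
-0.084 7 -0.0346 0.0305 0.0819
t range -0.1604323569718102 -0.07635542927199773
pos [ 0.4048 -0.0694  0.1267] t 9.45 shift now [-14.24   1.12   6.61] after spin [ 0.95 14.25  6.61] spin 89.31 tilt [-0.0046 -0.0068] F [-1.3 -5.3 -0.5]
```

View pics/t2.png

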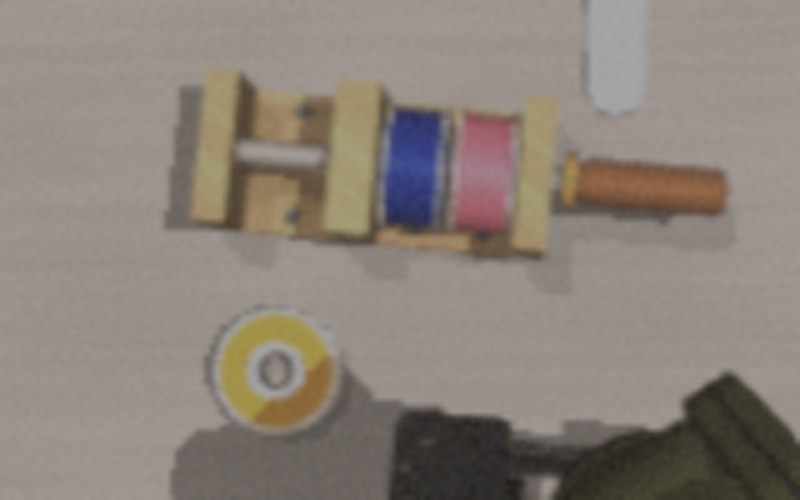

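Gold spool at crop (275,370) is flat and 37 mm clear of the frame, centred on the bay to within 2 mm. Handle spans crop (580–726,188). Next I'll turn the tool a quarter turn.

```bash
python3 -m creep '[{"grip":1,"tx":0,"ty":0,"tz":0,"spin":7},{"grip":1,"tx":0,"ty":0,"tz":0,"spin":7},{"grip":1,"tx":0,"ty":0,"tz":0,"spin":7},{"grip":1,"tx":0,"ty":0,"tz":0,"spin":7},{"grip":1,"tx":0,"ty":0,"tz":0,"spin":7},{"grip":1,"tx":0,"ty":0,"tz":0,"spin":7},{"grip":1,"tx":0,"ty":0,"tz":0,"spin":7},{"grip":1,"tx":0,"ty":0,"tz":0,"spin":7}]'
python3 -m creep '[{"grip":1,"tx":0,"ty":0,"tz":0,"spin":7},{"grip":1,"tx":0,"ty":0,"tz":0,"spin":7},{"grip":1,"tx":0,"ty":0,"tz":0,"spin":7},{"grip":1,"tx":0,"ty":0,"tz":0,"spin":7},{"grip":1,"tx":0,"ty":0,"tz":0,"spin":5.3},{"grip":1,"tx":0,"ty":0,"tz":0,"spin":0},{"grip":1,"tx":0,"ty":0,"tz":0,"spin":0}]'
python3 - <<'E'
from h import *
f=lambda p:(p[:,:2]-C)@yd
px=lambda c,r:[170+c/5,180+r/5]
print('frame ends',f(onz('top',[px(192,145),px(553,175)],.086)),'handle end',f(onz('top',[px(726,190)],.062)),'collar face, handle start',f(onz('top',[px(566,180)],.07)),f(onz('top',[px(580,185)],.068)))
e=onz('top',[px(723,190),px(585,186)],.062); print('axis x',(e[:,:2]-C)@xd)
print(r.get_state()['q'].round(2)); to(*(C-.127*yd),.05,-6.05)
E
```

```text
clock: 10.12
tool_pos: [0.4081, -0.0587, 0.127]
eef_rot: [0.518, 0.855, 0.0, -0.0]
contact_force: [-0.0, 0.5, -0.2]
opening: 0.999
finger_force: 0.0
clock: 10.7
tool_pos: [0.4081, -0.0587, 0.127]
eef_rot: [0.738, 0.674, -0.0, -0.0]
contact_force: [0.2, 0.3, -0.4]
opening: 0.998
finger_force: 0.0
frame ends [ 0.08286512 -0.08219359] handle end [-0.16278326] collar face, handle start [-0.08849342] [-0.09514126]
axis x [ 0.00045205 -0.00339269]
[ 0.01  0.59  0.03  2.27 -0.05  0.28 -0.01]
pos [ 0.4081 -0.0587  0.127 ] t 10.7 shift now [-0.7  14.    7.69] after spin [-0.49 14.01  7.69] spin 0.85 tilt [-0.0002 -0.0001] F [ 0.2  0.3 -0.4]
```

```bash
python3 -m creep '[{"grip":1,"tx":0,"ty":0,"tz":0,"spin":0.85},{"grip":1,"tx":-0.1,"ty":2.8,"tz":1.2,"spin":0},{"grip":1,"tx":-0.1,"ty":2.8,"tz":1.2,"spin":0},{"grip":1,"tx":-0.1,"ty":2.8,"tz":1.2,"spin":0},{"grip":1,"tx":-0.1,"ty":2.8,"tz":1.2,"spin":0},{"grip":1,"tx":-0.1,"ty":2.8,"tz":1.2,"spin":0},{"grip":1,"tx":0,"ty":0,"tz":0,"spin":0},{"grip":1,"tx":0,"ty":0,"tz":0,"spin":0}]'
python3 -c "
from h import *
to(*(C-.128*yd),.0145,-6.05)"
```

```text
clock: 11.37
tool_pos: [0.5473, -0.0792, 0.0661]
eef_rot: [0.744, 0.668, -0.0, -0.0]
contact_force: [-0.8, 0.4, 0.0]
opening: 0.998
finger_force: 0.0
pos [ 0.5473 -0.0792  0.0661] t 11.37 shift now [-0.03 -0.04  5.16] after spin [-0.03 -0.04  5.16] spin -0.14 tilt [-0.0005  0.0003] F [-0.8  0.4  0. ]
```

```bash
python3 -m creep '[{"grip":1,"tx":0,"ty":0,"tz":1.5,"spin":0},{"grip":1,"tx":0,"ty":0,"tz":1.5,"spin":0},{"grip":1,"tx":0,"ty":0,"tz":1.3,"spin":0},{"grip":1,"tx":0,"ty":0,"tz":0.8,"spin":0},{"grip":0.2,"tx":0,"ty":0,"tz":0,"spin":0},{"grip":-0.2,"tx":0,"ty":0,"tz":0,"spin":0},{"grip":-0.3,"tx":0,"ty":0,"tz":0,"spin":0},{"grip":-0.3,"tx":0,"ty":0,"tz":0,"spin":0}]' 3
python3 -m creep '[{"grip":-0.3,"tx":0,"ty":0,"tz":0,"spin":0},{"grip":-0.3,"tx":0,"ty":0,"tz":0,"spin":0},{"grip":-0.3,"tx":0,"ty":0,"tz":0,"spin":0},{"grip":-0.3,"tx":0,"ty":0,"tz":0,"spin":0}]'
python3 - <<'E'
from h import *
to(*(C-.128*yd),.0145,-6.05)
p,d=optics.snapshot('scene'); cv2.imwrite('pics/s2.png',cv2.resize(p[165:245,185:285,::-1],None,fx=7,fy=7,interpolation=cv2.INTER_CUBIC))
E
```

```text
clock: 12.03
tool_pos: [0.5473, -0.0792, 0.0169]
eef_rot: [0.744, 0.668, 0.0, 0.0]
contact_force: [-0.8, 0.4, 0.0]
opening: 0.719
finger_force: 0.0
clock: 12.37
tool_pos: [0.547, -0.0791, 0.0162]
eef_rot: [0.744, 0.668, 0.0, 0.0]
contact_force: [0.1, -0.9, -0.5]
opening: 0.421
finger_force: 0.0
pos [ 0.547  -0.0791  0.0162] t 12.37 shift now [-0.03 -0.01  0.17] after spin [-0.03 -0.01  0.17] spin -0.17 tilt [0.0003 0.0001] F [ 0.1 -0.9 -0.5]
```

View pics/s2.png

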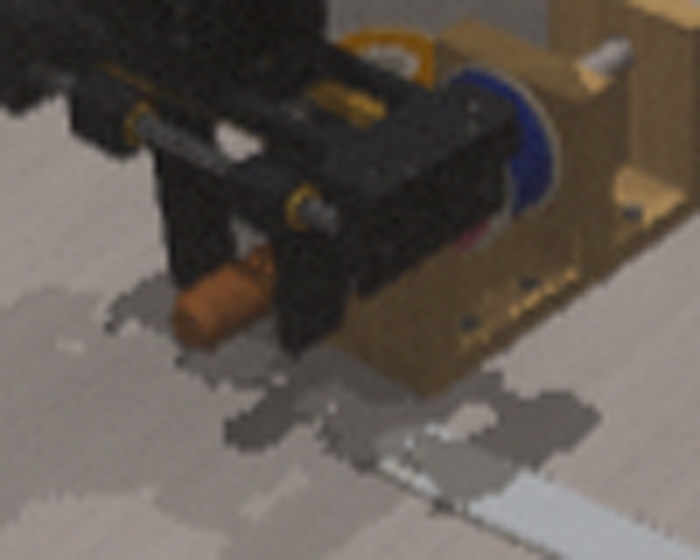

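The handle (crop 235,300) sits between the two fingers. I'll close gently and use the side force to centre.

```bash
python3 -m creep '[{"grip":-0.4,"tx":0,"ty":0,"tz":0.15,"spin":-0.15},{"grip":-0.4,"tx":0,"ty":0,"tz":0,"spin":0},{"grip":-0.45,"tx":0,"ty":0,"tz":0,"spin":0},{"grip":-0.45,"tx":0,"ty":0,"tz":0,"spin":0},{"grip":-1,"tx":0,"ty":0,"tz":0,"spin":0},{"grip":-1,"tx":0,"ty":0,"tz":0,"spin":0},{"grip":-1,"tx":0,"ty":0,"tz":0,"spin":0},{"grip":-1,"tx":0,"ty":0,"tz":0,"spin":0}]' 3
python3 -m creep '[{"grip":-1,"tx":0,"ty":0,"tz":0,"spin":0},{"grip":-1,"tx":0,"ty":0,"tz":0,"spin":0}]' 3
python3 - <<'E'
from h import *
F=[]
for i in range(4): optics.snapshot('top'); s=r.get_state(); F.append(np.r_[s['contact_force'],s['moment']])
F=np.mean(F,0); print('F xd,yd,z',(F[:2]@xd).round(2),(F[:2]@yd).round(2),F[2].round(2),'M',F[3:].round(3),s['opening'],s['finger_force']); to(*(C-.128*yd),.0145,-6.05)
E
```

```text
clock: 13.08
tool_pos: [0.5476, -0.0792, 0.0146]
eef_rot: [0.744, 0.669, 0.001, 0.001]
contact_force: [1.6, -0.2, -0.7]
opening: 0.249
finger_force: 3.0
clock: 13.25
tool_pos: [0.5476, -0.0792, 0.0146]
eef_rot: [0.744, 0.669, 0.0, 0.0]
contact_force: [2.5, -1.4, 0.0]
opening: 0.248
finger_force: 3.0
F xd,yd,z 2.8 -0.58 -0.09 M [-0.202 -0.537 -0.022] 0.24996482855673868 3.001292534172535
pos [ 0.5475 -0.0792  0.0146] t 13.45 shift now [-0.03 -0.07  0.01] after spin [-0.03 -0.07  0.01] spin -0.02 tilt [ 0.0013 -0.0001] F [ 2.6 -0.9 -0. ]
```

```bash
cat > f.py <<'E'
from h import *
F=[]
for i in range(4): optics.snapshot('top'); s=r.get_state(); F.append(np.r_[s['contact_force'],s['moment']])
F=np.mean(F,0); p=s['tool_pos'][:2]-C; print('F xd,yd,z',(F[:2]@xd).round(2),(F[:2]@yd).round(2),F[2].round(2),'M',F[3:].round(3),'pos xd,yd',(p@xd*1000).round(2),(p@yd*1000).round(2),'z',s['tool_pos'][2].round(4),s['opening'].round(3),s['finger_force'].round(1),s['clock'].round(2))
E
python3 -m creep '[{"grip":-1,"tx":0,"ty":0.05,"tz":0,"spin":0},{"grip":-1,"tx":0,"ty":0,"tz":0,"spin":0}]'>/dev/null; python3 f.py
python3 -m creep '[{"grip":-1,"tx":0,"ty":0.05,"tz":0,"spin":0},{"grip":-1,"tx":0,"ty":0,"tz":0,"spin":0}]'>/dev/null; python3 f.py
```

```text
Traceback (most recent call last):
  File "f.py", line 4, in <module>
    F=np.mean(F,0); p=s['tool_pos'][:2]-C; print('F xd,yd,z',(F[:2]@xd).round(2),(F[:2]@yd).round(2),F[2].round(2),'M',F[3:].round(3),'pos xd,yd',(p@xd*1000).round(2),(p@yd*1000).round(2),'z',s['tool_pos'][2].round(4),s['opening'].round(3),s['finger_force'].round(1),s['clock'].round(2))
                                                                                                                                                                                                                          ^^^^^^^^^^^^^^^^^^
AttributeError: 'float' object has no attribute 'round'
Traceback (most recent call last):
  File "f.py", line 4, in <module>
    F=np.mean(F,0); p=s['tool_pos'][:2]-C; print('F xd,yd,z',(F[:2]@xd).round(2),(F[:2]@yd).round(2),F[2].round(2),'M',F[3:].round(3),'pos xd,yd',(p@xd*1000).round(2),(p@yd*1000).round(2),'z',s['tool_pos'][2].round(4),s['opening'].round(3),s['finger_force'].round(1),s['clock'].round(2))
                                                                                                                                                                                                                          ^^^^^^^^^^^^^^^^^^
AttributeError: 'float' object has no attribute 'round'
```

```bash
sed -i "s/s\['opening'\].round(3),s\['finger_force'\].round(1),s\['clock'\].round(2)/'%.3f %.1f %.2f'%(s['opening'],s['finger_force'],s['clock'])/" f.py
python3 f.py
python3 -m creep '[{"grip":-1,"tx":0,"ty":0.05,"tz":0,"spin":0},{"grip":-1,"tx":0,"ty":0,"tz":0,"spin":0}]'>/dev/null; python3 f.py
```

```text
F xd,yd,z 1.0 -0.46 2.59 M [-0.239 -0.125 -0.02 ] pos xd,yd 0.67 -127.72 z 0.0145 0.245 3.0 14.38
F xd,yd,z -0.47 -0.49 2.98 M [-0.172  0.159  0.018] pos xd,yd 0.86 -127.71 z 0.0144 0.246 3.0 14.75
```

```bash
python3 -m creep '[{"grip":-1,"tx":0,"ty":0,"tz":0,"spin":0},{"grip":-1,"tx":0,"ty":0,"tz":0,"spin":0},{"grip":-1,"tx":-0.2,"ty":0,"tz":0,"spin":0},{"grip":-1,"tx":-0.3,"ty":0,"tz":0,"spin":0},{"grip":-1,"tx":-0.3,"ty":0,"tz":0,"spin":0},{"grip":-1,"tx":-0.2,"ty":0,"tz":0,"spin":0},{"grip":-1,"tx":0,"ty":0,"tz":0,"spin":0}]' 15
python3 f.py
```

```text
clock: 15.33
tool_pos: [0.5472, -0.0893, 0.0144]
eef_rot: [0.744, 0.669, 0.0, -0.0]
contact_force: [-0.2, 3.0, 1.5]
opening: 0.241
finger_force: 15.0
F xd,yd,z -0.86 3.5 2.0 M [0.578 0.151 0.065] pos xd,yd 1.42 -137.8 z 0.0144 0.246 15.0 15.53
```

```bash
python3 -m creep '[{"grip":-1,"tx":-0.2,"ty":-0.02,"tz":0,"spin":0},{"grip":-1,"tx":-0.4,"ty":-0.01,"tz":0,"spin":0},{"grip":-1,"tx":-0.4,"ty":0,"tz":0,"spin":0},{"grip":-1,"tx":-0.4,"ty":0,"tz":0,"spin":0},{"grip":-1,"tx":-0.4,"ty":0,"tz":0,"spin":0},{"grip":-1,"tx":-0.2,"ty":0,"tz":0,"spin":0},{"grip":-1,"tx":0,"ty":0,"tz":0,"spin":0}]' 15
python3 f.py
```

```text
clock: 16.12
tool_pos: [0.5446, -0.1105, 0.0144]
eef_rot: [0.744, 0.668, -0.0, 0.0]
contact_force: [0.3, 1.6, -0.0]
opening: 0.242
finger_force: 15.0
F xd,yd,z 0.13 0.11 0.39 M [-0.063  0.087  0.032] pos xd,yd 1.14 -159.17 z 0.0145 0.242 15.0 16.32
```

```bash
python3 -m creep '[{"grip":-1,"tx":-0.2,"ty":0,"tz":0,"spin":0},{"grip":-1,"tx":-0.4,"ty":0,"tz":0,"spin":0},{"grip":-1,"tx":-0.4,"ty":0,"tz":0,"spin":0},{"grip":-1,"tx":-0.4,"ty":0,"tz":0,"spin":0},{"grip":-1,"tx":-0.4,"ty":0,"tz":0,"spin":0},{"grip":-1,"tx":-0.2,"ty":0,"tz":0,"spin":0},{"grip":-1,"tx":0,"ty":0,"tz":0,"spin":0}]' 15
python3 - <<'E'
exec(open('f.py').read())
p,d=optics.snapshot('top'); cv2.imwrite('pics/t3.png',cv2.resize(p[185:245,200:350,::-1],None,fx=5,fy=5,interpolation=cv2.INTER_CUBIC))
E
```

```text
clock: 16.9
tool_pos: [0.5425, -0.13, 0.0145]
eef_rot: [0.744, 0.668, -0.0, 0.0]
contact_force: [0.7, 1.4, -0.1]
opening: 0.24
finger_force: 15.0
F xd,yd,z -0.4 -0.04 -0.16 M [-0.064  0.116  0.022] pos xd,yd 1.1 -178.85 z 0.0145 0.240 15.0 17.10
```

View pics/t3.png

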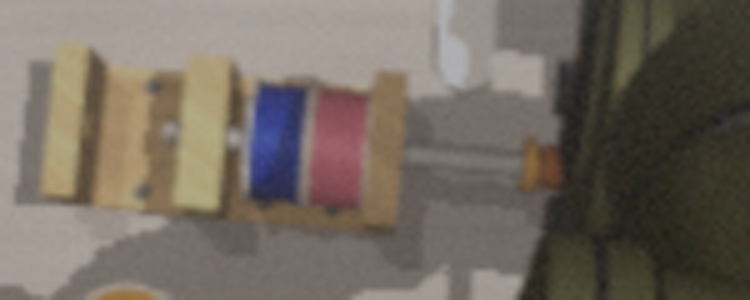

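```bash
python3 - <<'E'
from h import *
P=onz('top',[[200+163/5,185+131/5],[200+522/5,185+162/5]],.062); print((P[:,:2]-C)@yd,(P[:,:2]-C)@xd)
P=onz('top',[[200+522/5,185+162/5]],.072); print((P[:,:2]-C)@yd)
E
```

```text
[ 0.02957641 -0.13776583] [-0.00087588 -0.00025892]
[-0.13711679]
```

Mid-pull, the tip is at crop (163,131) and the collar at (522,162). Both put the tip at y≈29.6 mm, so 19.5 mm remain.

```bash
python3 -m creep '[{"grip":-1,"tx":-0.2,"ty":-0.01,"tz":0,"spin":0},{"grip":-1,"tx":-0.4,"ty":0,"tz":0,"spin":0},{"grip":-1,"tx":-0.4,"ty":0,"tz":0,"spin":0},{"grip":-1,"tx":-0.4,"ty":0,"tz":0,"spin":0},{"grip":-1,"tx":-0.35,"ty":0,"tz":0,"spin":0},{"grip":-1,"tx":-0.15,"ty":0,"tz":0,"spin":0},{"grip":-1,"tx":0,"ty":0,"tz":0,"spin":0},{"grip":-1,"tx":0,"ty":0,"tz":0,"spin":0}]' 15
python3 - <<'E'
exec(open('f.py').read())
p,d=optics.snapshot('top'); cv2.imwrite('pics/t4.png',cv2.resize(p[185:285,200:350,::-1],None,fx=5,fy=5,interpolation=cv2.INTER_CUBIC))
E
```

```text
clock: 17.82
tool_pos: [0.5405, -0.1487, 0.0145]
eef_rot: [0.744, 0.668, -0.0, 0.0]
contact_force: [0.3, 0.4, -0.4]
opening: 0.245
finger_force: 15.0
F xd,yd,z -0.32 -0.24 -0.11 M [-0.137  0.112 -0.007] pos xd,yd 1.01 -197.65 z 0.0145 0.244 15.0 18.02
```

View pics/t4.png

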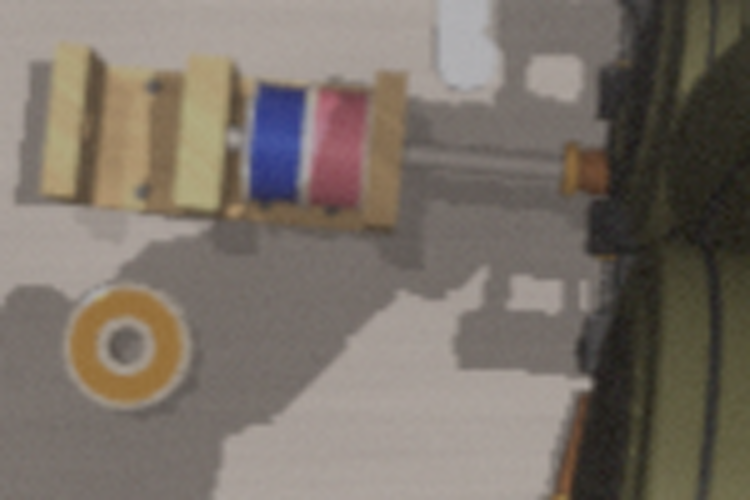

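The bay is clear: the collar at crop (562,165) puts the tip about 11 mm inside the middle board. The blue and pink spools hang at (277,145) and (340,147), the gold spool is undisturbed at (127,346), and side force is about 0.3 N.

```bash
python3 -c "
from plant import workorder; print(workorder.finish_job())"
```

```text
the job is handed in; nothing more can be done
None
```

The job is handed in: the gold spool lies flat about 37 mm in front of the empty bay, and the rod is drawn out straight with its tip about 11 mm inside the middle board, the pink and blue spools still hung on it and the handle held still.

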